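# Draw the slide box out of its hood, seat it in the recess and clip it

## Robot

A 6-joint arm with a two-finger parallel gripper is mounted at the origin on the work surface; the furniture and walls round the work are solid. World frame = base frame: x ahead of the robot, y to its left, z up, the work surface at z = 0. Lengths are in m, angles in rad, forces in N, time in s.
With the tool pointing down it reaches from about 0.35 to 0.775 m from the base axis. Payload 5.5 kg.
Tool frame: the origin (TCP) lies midway between the tips of the shut fingers; the grasp point (between the pads) lies hold_point_z behind it (hold_point_z is the distance from the TCP to the grasp point, in m); z points along the fingers, y is the direction in which the jaws open and shut (so a half turn about z gives the same grasp; the last joint's range is limited). The gripper opens to 85 mm and grips with 20 to 120 N. Pads are 22 mm wide; open, the fingers measure 114 mm over their backs; the gripper's body (76 mm by 85 mm) begins 54 mm behind the grasp point. The pads swing forward as they close: fully open they stand 13 mm farther back than shut.
Start: joints at [0.975, 0.313, 0.046, 1.304, 0, 1.431], TCP at [0.253, 0.516, 0.231] pointing down, gripper open.
Joint ranges: [-2.76, 2.76], [-0.86, 1.69], [-1.03, 1.26], [-2.2, 2.34], [-1.47, 1.5], [-3.14, 3.14]. Speed limits (rad/s): [2.57, 2.57, 3.14, 3.14, 3.14, 3.14].

## Interface

Orientations are given as a unit quaternion [w, x, y, z].
In Python, from workcell import * gives the robot as it stands. The module is installed in compiled form; this text tells all that it offers.
- The arm moves only by the tool jog_arm, never from a script. Its argument "plan" is a list of rows, each a list of 6 numbers: the shift along the world's x, y, z in m, then the turn, a rotation vector about the world's x, y, z in degrees. A call has exactly 10 rows; each row shifts and turns the commanded pose from where the row before left it; what a row does not reach is not made up. A row lasts 1/10 s, in which the tool goes at most 50 mm and 8.59 degrees, less where a joint would pass 70% of its speed; a pose out of reach is approached as far as the arm can. A call with a gripper value outside its range is refused whole. "hand" is the opening, from 0 (shut) to 1 (fully open), set as the call begins (left out, the last holds). The fingers move at their own pace and stop on an object; "force" is the grip in N (left out, the last holds). Time passes only in rows, so rows that do not move let the fingers close, or fill a call up. It gives the time, the measured TCP pose, the force and the opening at its end, in the units of the state.
- get_state(): the state, without advancing time (a new reading comes with each control period).
- read_camera(name): name is "scene" or "top"; returns the picture (420x560x3 uint8, red, green, blue); there is no depth.
- calibration(name): a dict with "K" (3x3 intrinsics, pixels), "world_to_cam" (4x4, takes a point from world to camera coordinates). Camera axes: x right, y down, z forward; pixel columns grow to the right and rows downward; lengths in m; the calibration is good to about 2 mm. A picture is of the moment at which its call begins. calibration takes no time and is no camera call.
- hand_in(): hands the job in, once; it reports no verdict.
The state is a dict: "clock": time; "joint_pos": joint angles; "qvel": joint speeds; "tau": joint torques, N m; "tcp_pos": TCP position; "orientation": TCP orientation; "wrist_force": force on the tool from outside, world axes, zero at the start; "ft_torque": the same for the moment, N m; "finger_gap": finger opening in m.
Only numpy, scipy, OpenCV 4.12 (cv2) and the standard library are available. Lean on these libraries where they do the work, as an engineer would, in place of code of your own. Each camera call takes 0.05 s, during which the arm holds its last target.

## Task

The flat blue slide box lies on the shelf of the stage, mostly under the clear hood. Press lightly on top of its exposed end and draw it toward the robot until it drops down fully into the recess in front and lies flat there, easing off as soon as you feel it meet the front lip; then turn the red-knobbed clip all the way over the box. Its lid breaks under a hard push (stay well under 20 N), and leave the bottle, the cup and the vial beside the stage undisturbed.

Things in the scene. Friction and masses are not known exactly. Their poses are not given: they have to be found in the camera images.
- stage: White stage fixed on the worktop, 215 (x) x 144 (y) mm, on rubber feet of differing height. Origin on its centre line at foot level; x points away from the robot (the box is drawn to -x), z up. In its frame (mm): recess in front at x -85 to 9, |y| under 40, floor z 26; rims round it (front lip x -97 to -85, sides |y| 40 to 72) have their top at z 46.
- shelf_edge (a point): Front top edge of the aluminium shelf, on the centre line (stage x 17, y 0, z 30 mm); axes as the stage. The shelf runs from here 95 mm back, |y| under 40 mm; to the front a ramp falls 4 mm over 8 mm to the recess floor. Beside it, guides (|y| 40 to 72 mm) reach 22 mm above the shelf.
- hood_edge (a point): Middle of the lower front edge of the clear hood (stage x 50, y 0, z 64 mm); axes as the stage. The hood's roof is 5 mm thick and runs 68 mm back and over the stage's whole width. Nothing stands over the box in front of it.
- box: Loose flat blue slide box, 90 (x) x 76 (y) mm, about 0.13 kg. Origin at the centre of its underside, front end at x -45 mm. Its lid sits higher or lower with the filling: the top is 13 to 21 mm above the origin, unmeasured, to be felt. Starts with the front 32 to 44 mm showing. Pressed with 5 to 10 N by shut fingertips it is drawn along; 20 N breaks it. Past the shelf edge it tips front end down and sinks.
- nest_centre (a point): Centre of the recess floor (stage x -38, y 0, z 26 mm); axes as the stage. The recess is 94 x 80 mm; the seated box's origin lies here, within 3 mm. It lies flat once its rear is down the ramp. When it meets the front lip, pulling on by a few mm drives the force on it past 20 N: stop when the resistance to the pull rises by 2 to 3 N.
- clip (a joint): Angle of the turning clip about its upright pivot, rad. 0: it lies along the recess's right (-y) side, pointing to the front; growing values turn it clockwise seen from above, inward over the box, up to its stop at 1.57, where it points to +y over the box's right edge. Starts between -0.5 and 0.15, stays where it is left, needs about 1 N at the knob.
- clip_knob (a point): Point on the clip's red upright round knob: 12 mm diameter, 26 mm tall, its top 13 mm above this point and its foot 13 mm below, on a 5 mm thick steel strip whose underside passes 2 to 10 mm over the seated box's lid. It is 36 mm from the pivot.
- clip_pivot (a point): The clip's pivot (stage x -38, y -56, z 49 mm); axes as the stage.
- bottle: Bystander: milk sample bottle with white cap, 74 mm diameter, 136 mm tall, left of the stage. Origin at its foot.
- cup: Bystander: lilac sample cup with dark rim, 49 mm diameter, 64 mm tall, left of the stage behind the bottle. Origin at its foot.
- vial: Bystander: small vial with blue cap, 17 mm diameter, 50 mm tall, right of the stage's hood. Origin at its foot.

How it is judged:
On the way, in this order (a step that is already met when the one before it is completed fails the run):
1. the box lies flat in the recess, drawn off the shelf (z of box in the frame of nest_centre below 0.0015 m and horizontal distance between box and nest_centre below 0.006 m and angle between box's own z axis and vertical below 0.025 rad), for 0.2 s.
2. the clip is turned over the box (value of joint clip above 1.4 rad), for 0.2 s.
At the end, for the whole second after the job is handed in: The box lies at rest in the recess: its underside within 1.5 mm of the recess floor, its centre within 6 mm of the recess's centre, level within 0.025 rad; the clip is turned over it beyond 1.4 rad (all of step 1 and linear speed of box below 0.01 m/s and value of joint clip above 1.4 rad); the robot touches nothing.
It fails at once if the robot presses on the slide box with more than 20 N (contact force between any of the arm, the fingers and box above 20 N).
It fails at once if the bottle, the cup or the vial is moved by more than 15 mm or tipped (distance of any of bottle, cup, vial from where it was at the start of the episode above 0.015 m or angle between any of bottle, cup, vial's own z axis and vertical above 0.3 rad).
It also fails if it takes over 72 s, if anything falls off the work surface, if the arm or the gripper's body presses on something with over 40 N, if the wrist force passes 120 N, or if a joint passes its speed limit or range.

## Working session

There is one attempt and no reset: what is moved stays moved. The work goes in short steps, Python scripts to look and compute and a tool call to move; the robot and the scene stay as the last step left them, time stands still between calls to the robot, and variables do not carry over. Pictures are saved under pics/ and viewed, and the job is handed in when it is done.

Besides the shell and the picture viewer there is one more tool, called after ">>>" as a command line: name --pt "numbers of a row" for each row, then --argument value for the rest. jog_arm: Moves the arm, as the interface text tells. Its arguments: {"type":"object","properties":{"plan":{"type":"array","items":{"type":"array","items":{"type":"number"}}},"hand":{"type":"number"},"force":{"type":"number"}},"required":["plan"]}

```bash
mkdir -p pics; python3 - <<'E'
from workcell import *
import cv2
for n in("scene","top"):
    cv2.imwrite(f"pics/{n}0.png",read_camera(n)[:,:,::-1])
    c=calibration(n);print(n,c["K"],c["world_to_cam"])
print(get_state())
E
```

```text
scene [[407.83121211   0.         275.81287141]
 [  0.         407.83121211 204.9002162 ]
 [  0.           0.           1.        ]] [[ 0.64308839 -0.76579064 -0.0014236  -0.43332969]
 [-0.5975742  -0.50066091 -0.62629365  0.3238882 ]
 [ 0.47889707  0.40361287 -0.77958594  0.68441875]
 [ 0.          0.          0.          1.        ]]
top [[431.83600921   0.         274.21987476]
 [  0.         431.83600921 209.11563102]
 [  0.           0.           1.        ]] [[-0.00371169 -0.99926703  0.03810033 -0.09785726]
 [-0.98603453 -0.00268656 -0.1665193   0.57976574]
 [ 0.16649961 -0.0381863  -0.98530183  0.87671896]
 [ 0.          0.          0.          1.        ]]
{'clock': 0.1, 'joint_pos': array([ 9.75400701e-01,  3.13954012e-01,  4.50606417e-02,  1.30361035e+00,
       -2.04649794e-05,  1.43122462e+00]), 'qvel': array([ 1.58646602e-03, -9.59379830e-04,  8.75461346e-04,  1.29270610e-03,
        3.16768229e-05,  7.88704331e-04]), 'tau': array([ 2.20329872e-03, -4.81726348e+01,  2.99244136e+01,  1.26996651e-02,
       -1.23633549e-04, -5.23778056e-06]), 'tcp_pos': array([0.25284622, 0.51589379, 0.23046865]), 'orientation': array([-2.97157065e-04,  2.25943883e-01,  9.74139945e-01, -8.00375957e-04]), 'wrist_force': array([-0.3615987 , -0.34291544,  0.29443038]), 'ft_torque': array([-0.02377364, -0.01674344,  0.03249846]), 'finger_gap': 0.08568945156771182}
```

View pics/scene0.png

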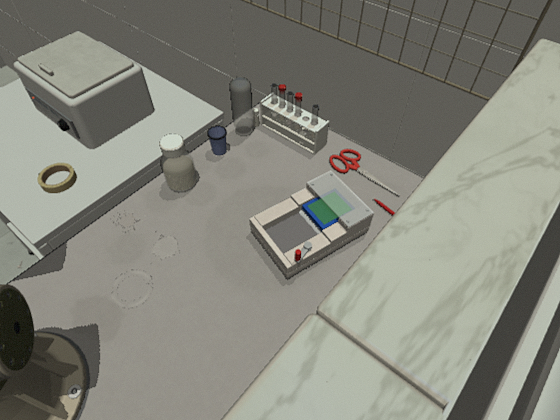

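View pics/top0.png

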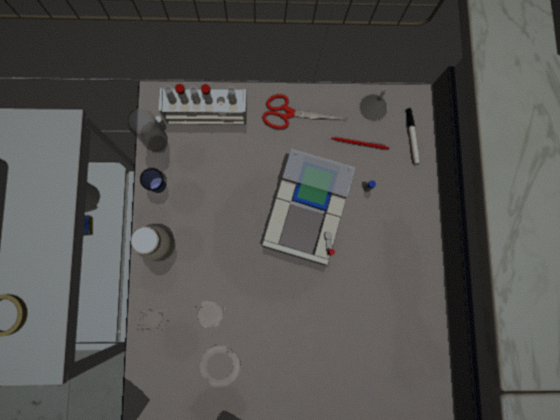

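The stage sits at about px (310,205) in the top view, turned by roughly 15°. The knob is at (331,252), the vial at (371,184), the bottle at (147,240) and the cup at (152,180). I'll zoom in next.

```bash
python3 - <<'E'
import cv2
t=cv2.imread("pics/top0.png")[140:275,250:385]
cv2.imwrite("pics/tc.png",cv2.convertScaleAbs(cv2.resize(t,(594,594),interpolation=cv2.INTER_CUBIC),alpha=1.5))
t=cv2.imread("pics/scene0.png")[160:285,240:385]
cv2.imwrite("pics/sc.png",cv2.resize(t,(696,600),interpolation=cv2.INTER_CUBIC))
E
```

```text
(no output)
```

View pics/tc.png

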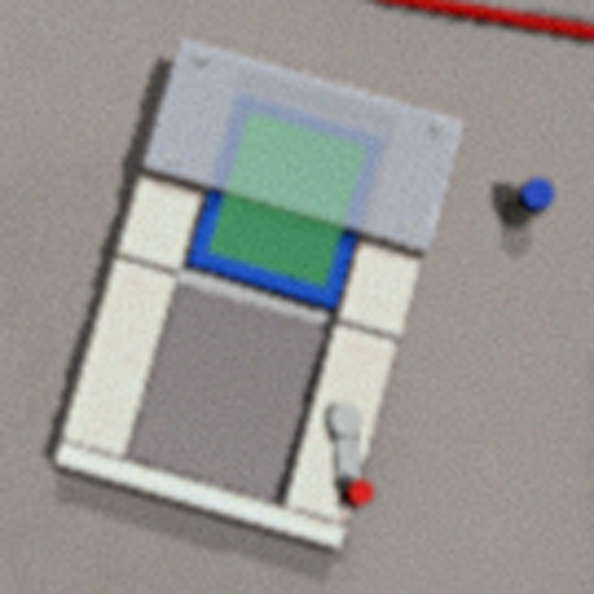

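View pics/sc.png

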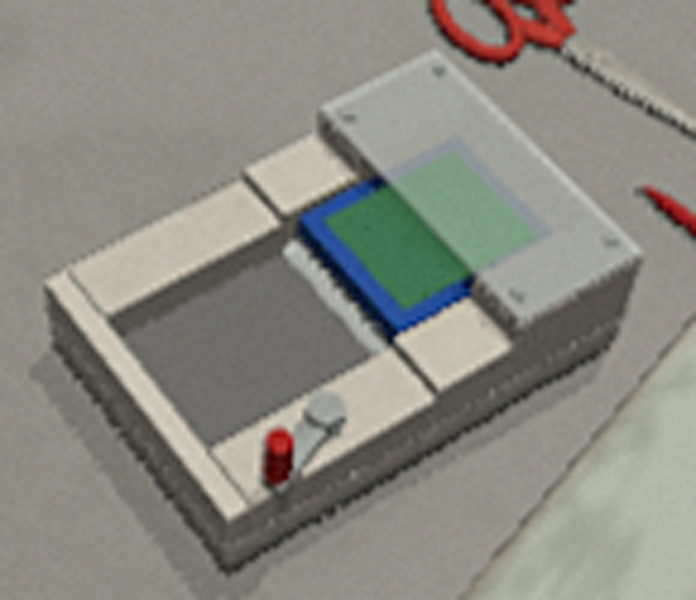

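```bash
cat > h.py <<'E'
from workcell import *
import numpy as np, cv2
from scipy.spatial.transform import Rotation as R
from scipy.optimize import least_squares
def proj(n,P):
    c=calibration(n);T=c["world_to_cam"];q=np.asarray(P)@T[:3,:3].T+T[:3,3];q=q@c["K"].T;return q[:,:2]/q[:,2:]
def ray(n,uv,z):
    c=calibration(n);T=c["world_to_cam"];d=T[:3,:3].T@np.linalg.solve(c["K"],[uv[0],uv[1],1]);o=-T[:3,:3].T@T[:3,3];return o+d*(z-o[2])/d[2]
def tri(uvs):
    A=[];b=[]
    for n,uv in uvs.items():
        c=calibration(n);T=c["world_to_cam"];d=T[:3,:3].T@np.linalg.solve(c["K"],[uv[0],uv[1],1]);d/=np.linalg.norm(d);o=-T[:3,:3].T@T[:3,3];M=np.eye(3)-np.outer(d,d);A.append(M);b.append(M@o)
    return np.linalg.lstsq(np.vstack(A),np.hstack(b),rcond=None)[0]
tc=lambda u,v:(250+(u+.5)/4.4-.5,140+(v+.5)/4.4-.5)
sc=lambda u,v:(240+(u+.5)/4.8-.5,160+(v+.5)/4.8-.5)
E
python3 - <<'E'
from h import *
T=[((-97,72,46),tc(57,464)),((-97,-72,46),tc(341,548)),((-85,40,46),tc(127,457)),((-85,-40,46),tc(283,500)),((118,72,69),tc(182,38)),((118,-72,69),tc(462,121)),((50,72,69),tc(145,167)),((50,-72,69),tc(428,250))]
S=[((-97,72,46),sc(47,287)),((-97,-72,46),sc(232,520)),((118,72,69),sc(437,50)),((118,-72,69),sc(642,262)),((50,72,69),sc(319,108)),((50,-72,69),sc(516,325))]
def res(p,tilt=True):
    r=R.from_rotvec([p[4],p[5],0])*R.from_rotvec([0,0,p[3]]);t=np.array([p[0],p[1],p[2]])
    o=[]
    for n,L in(("top",T),("scene",S)):
        P=r.apply(np.array([l[0] for l in L])/1e3)+t
        o.append(proj(n,P)-np.array([l[1] for l in L]))
    return np.vstack(o)
f=lambda p:np.r_[res(p).ravel(),np.array([p[2]/.005,p[4]/.02,p[5]/.02])*.3]
s=least_squares(f,[.55,-.1,0,-.25,0,0],loss='soft_l1')
print(s.x,np.degrees(s.x[3]));print(res(s.x).round(1))
p=s.x;r=R.from_rotvec([p[4],p[5],0])*R.from_rotvec([0,0,p[3]])
np.savez("stage.npz",t=p[:3],R=r.as_matrix())
W=lambda q:r.apply(np.array(q)/1e3)+p[:3]
for k,q in dict(shelf=(17,0,30),hood=(50,0,64),nest=(-38,0,26),pivot=(-38,-56,49)).items():print(k,W(q).round(4))
for nm,im in(("top",read_camera("top")),("scene",read_camera("scene"))):
    h=cv2.cvtColor(im,cv2.COLOR_RGB2HSV);m=(((h[...,0]<8)|(h[...,0]>172))&(h[...,1]>150)&(h[...,2]>60)).astype(np.uint8)
    n,l,st,ce=cv2.connectedComponentsWithStats(m)
    for i in range(1,n):
        if st[i][4]>8:print(nm,"red",st[i],ce[i])
    m=((h[...,0]>108)&(h[...,0]<128)&(h[...,1]>150)&(h[...,2]>60)).astype(np.uint8)
    n,l,st,ce=cv2.connectedComponentsWithStats(m)
    for i in range(1,n):
        if st[i][4]>8:print(nm,"blue",st[i],ce[i])
# box front corners from top crop, top plane z guess 17+30
ri=r.inv()
for c in((188,266),(340,308)):
    for z in(.043,.047,.051):
        print("boxcorner",z,(ri.apply(ray("top",tc(*c),z+p[2])-p[:3])*1e3).round(1))
for n,a in(("top",(188,266)),):
    print("tri L",(ri.apply(tri({"top":tc(188,266),"scene":sc(301,221)})-p[:3])*1e3).round(1),"R",(ri.apply(tri({"top":tc(340,308),"scene":sc(396,327)})-p[:3])*1e3).round(1))
print(R.from_quat(get_state()["orientation"][[1,2,3,0]]).as_matrix().round(3))
E
```

```text
[ 0.57513928 -0.16753838  0.00222661 -0.28654988  0.01091086  0.00618037] -16.418098577662192
[[-0.8 -0.1]
 [-0.1  0.1]
 [-0.6  0.4]
 [ 0.1  1.3]
 [-0.7  0.1]
 [-0.1  0.1]
 [-0.9  0.2]
 [-0.3  0.5]
 [ 0.1 -1.1]
 [ 0.5  0.7]
 [ 0.5  0.2]
 [ 1.2 -1.3]
 [ 0.6  0.5]
 [ 2.1  0.3]]
shelf [ 0.5916 -0.1727  0.0321]
hood [ 0.6235 -0.1824  0.0658]
nest [ 0.5389 -0.1571  0.0286]
pivot [ 0.5232 -0.211   0.0511]
top red [176  84   8   9  59] [179.38983051  87.94915254]
top red [201  84   9   9  58] [205.06896552  88.36206897]
top red [263  94  32  35 410] [278.82682927 111.6195122 ]
top red [332 138  57  11 167] [361.07784431 142.88023952]
top red [329 249   6   6  24] [331.125 251.625]
top blue [369 181   6   7  32] [371.53125 183.6875 ]
top blue [293 183  38  27 194] [310.33505155 199.87628866]
top blue [ 85 220   3  11  21] [ 86.0952381 224.9047619]
scene red [279  85   7   6  31] [281.70967742  87.12903226]
scene red [295  93   7   7  37] [298.35135135  95.56756757]
scene red [330 149  31  24 317] [345.98422713 160.81388013]
scene red [375 200  19  15  64] [384.796875 207.109375]
scene red [295 250   6  11  47] [297.59574468 254.72340426]
scene blue [303 198  35  31 176] [316.97159091 215.27272727]
boxcorner 0.043 [15.7 36.1 42.8]
boxcorner 0.047 [14.8 36.2 46.8]
boxcorner 0.051 [13.9 36.4 50.8]
boxcorner 0.043 [ 16.9 -41.6  43.5]
boxcorner 0.047 [ 16.  -41.1  47.5]
boxcorner 0.051 [ 15.1 -40.7  51.5]
tri L [14.  36.4 50.2] R [ 11.2 -38.7  60. ]
[[-0.898  0.44  -0.001]
 [ 0.44   0.898 -0.001]
 [ 0.    -0.001 -1.   ]]
```

```bash
python3 - <<'E'
from h import *
import workcell
print([k for k in dir(workcell) if not k.startswith('_')], getattr(workcell,'hold_point_z',None))
d=np.load("stage.npz");Rm,t=d["R"],d["t"]
inv=lambda P:((P-t)@Rm*1e3).round(1)
for z in (0.067,.08):print("knob z",z,inv(ray("top",(331.1,251.6),z)))
k=tri({"top":(331.1,251.6),"scene":(297.6,251)});print("knob tri",inv(k),k)
print("bottle",ray("top",(146,238),.136),"cup",ray("top",(152,180),.064),"vial",ray("top",(371.5,183.7),.05),inv(ray("top",(371.5,183.7),.05)))
for nm,c in(("marble",{"top":(500,390),"scene":(447,405)}),):print(nm,tri(c))
for z in(0,.1,.2):print(ray("top",(500,390),z),ray("top",(470,10),z), ray("scene",(550,40),z),ray("scene",(318,315),z))
for x in(28,30,32):print(x,(Rm@np.array([x,0,47])/1e3+t).round(4))
print("dir -x",-Rm[:,0], "y",Rm[:,1])
E
```

```text
['MotionError', 'calibration', 'get_state', 'hand_in', 'hold_point_z', 'read_camera'] 0.0187
knob z 0.067 [-71.1 -70.5  64.8]
knob z 0.08 [-72.7 -68.6  77.7]
knob tri [-73.9 -67.4  83.3] [ 0.48569627 -0.21225083  0.08561681]
bottle [0.50886032 0.14953252 0.136     ] cup [0.63922368 0.16099403 0.064     ] vial [ 0.63681007 -0.31151043  0.05      ] [  99.4 -120.2   49.7]
marble [ 0.28981952 -0.46570882  0.31389575]
[ 0.19391748 -0.58596815  0.        ] [ 1.09543956 -0.59278521  0.        ] [ 1.75313234 -0.31866086  0.        ] [ 0.44231431 -0.29916991  0.        ]
[ 0.21792061 -0.53169815  0.1       ] [ 1.02593383 -0.53780813  0.1       ] [ 1.53450066 -0.33595656  0.1       ] [ 0.40183242 -0.31911458  0.1       ]
[ 0.24192374 -0.47742816  0.2       ] [ 0.9564281  -0.48283104  0.2       ] [ 1.31586899 -0.35325227  0.2       ] [ 0.36135053 -0.33905925  0.2       ]
28 [ 0.6023 -0.176   0.049 ]
30 [ 0.6042 -0.1765  0.049 ]
32 [ 0.6061 -0.1771  0.0489]
dir -x [-0.95919689  0.28259531  0.00901202] y [0.28267141 0.95917717 0.00871889]
```

>>> jog_arm --pt "0.0225 -0.044 0 0 0 1" --pt "0.0225 -0.044 0 0 0 1" --pt "0.0225 -0.044 0 0 0 1" --pt "0.0225 -0.044 0 0 0 1" --pt "0.0225 -0.044 0 0 0 1" --pt "0.0225 -0.044 0 0 0 1" --pt "0.0225 -0.044 0 0 0 1" --pt "0.0225 -0.044 0 0 0 1" --pt "0.0225 -0.044 0 0 0 1" --pt "0.0225 -0.044 0 0 0 1" --hand 0 --force 40

```text
clock: 1.2
tcp_pos: [0.4786, 0.0744, 0.2314]
orientation: [0.0, 0.14, 0.99, 0.0]
wrist_force: [0.9, 1.7, -0.9]
finger_gap: -0.0001
```

>>> jog_arm --pt "0.021 -0.042 0 0 0 0" --pt "0.021 -0.042 0 0 0 0" --pt "0.021 -0.042 0 0 0 0" --pt "0.021 -0.042 0 0 0 0" --pt "0.021 -0.042 0 0 0 0" --pt "0.021 -0.042 0 0 0 0" --pt "0 0 -0.032 0 0 0" --pt "0 0 -0.032 0 0 0" --pt "0 0 -0.032 0 0 0" --pt "0 0 0 0 0 0"

```text
clock: 2.2
tcp_pos: [0.6007, -0.1745, 0.13]
orientation: [-0.005, 0.14, 0.99, 0.001]
wrist_force: [-0.9, 0.4, -0.4]
finger_gap: -0.0002
```

```bash
python3 - <<'E'
from h import *
s=get_state();d=np.load("stage.npz")
print(s["tcp_pos"],((s["tcp_pos"]-d["t"])@d["R"]*1e3).round(1),s["wrist_force"],s["finger_gap"],s["clock"]);print(R.from_quat(s["orientation"][[1,2,3,0]]).as_matrix().round(3))
for n in("top","scene"):
    im=read_camera(n)[:,:,::-1]
    im=im[140:275,250:385] if n=="top" else im[130:285,220:385]
    cv2.imwrite(f"pics/{n}1.png",cv2.resize(im,None,fx=3.6,fy=3.6,interpolation=cv2.INTER_CUBIC))
a,b=[cv2.imread(f"pics/{n}1.png") for n in("top","scene")]
a=cv2.resize(a,(350,350));b=cv2.resize(b,(420,395));a=cv2.copyMakeBorder(a,0,45,0,0,0);cv2.imwrite("pics/c1.png",np.hstack([a,b]))
E
```

```text
[ 0.60072789 -0.17447641  0.12998455] [ 25.4   1.7 128. ] [-0.90076965  0.4420567  -0.4396191 ] -0.0002069422219434933 2.2
[[-0.961  0.278 -0.009]
 [ 0.278  0.961  0.004]
 [ 0.01   0.001 -1.   ]]
```

View pics/c1.png

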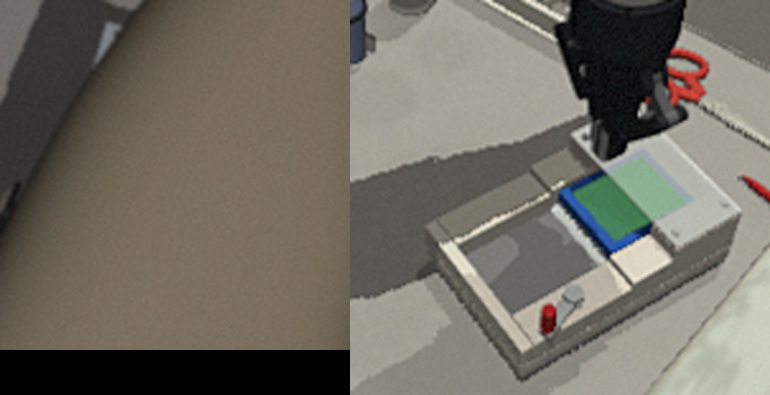

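>>> jog_arm --pt "0.001 -0.001 -0.02 0 0 0" --pt "0.001 -0.001 -0.02 0 0 0" --pt "0 0 -0.02 0 0 0" --pt "0 0 -0.008 0 0 0" --pt "0 0 0 0 0 0" --pt "0 0 0 0 0 0" --pt "0 0 0 0 0 0" --pt "0 0 0 0 0 0" --pt "0 0 0 0 0 0" --pt "0 0 0 0 0 0"

```text
clock: 3.3
tcp_pos: [0.6063, -0.1777, 0.0677]
orientation: [0.0, 0.14, 0.99, -0.0]
wrist_force: [0.1, -0.4, -0.3]
finger_gap: 0.0003
```

```bash
cat > st.py <<'E'
from h import *
s=get_state();d=np.load("stage.npz")
print(s["tcp_pos"].round(4),((s["tcp_pos"]-d["t"])@d["R"]*1e3).round(1),"F stage",(s["wrist_force"]@d["R"]).round(2),s["clock"])
E
python3 st.py
```

```text
[ 0.6063 -0.1777  0.0677] [32.2 -0.4 65.8] F stage [ 0.2  -0.4  -0.25] 3.3
```

>>> jog_arm --pt "-0.003 0.001 -0.003 0 0 0" --pt "0 0 -0.003 0 0 0" --pt "0 0 -0.002 0 0 0" --pt "0 0 -0.002 0 0 0" --pt "0 0 -0.001 0 0 0" --pt "0 0 -0.001 0 0 0" --pt "0 0 -0.001 0 0 0" --pt "0 0 -0.001 0 0 0" --pt "0 0 0 0 0 0" --pt "0 0 0 0 0 0"

```text
clock: 4.3
tcp_pos: [0.6043, -0.1772, 0.056]
orientation: [0.002, 0.14, 0.99, -0.0]
wrist_force: [-2.8, -0.3, 12.4]
finger_gap: 0.0001
```

```bash
python3 st.py
```

```text
[ 0.6043 -0.1772  0.056 ] [30.2 -0.5 54.1] F stage [-2.76 -0.99 12.35] 4.3
```

>>> jog_arm --pt "0 0 0.001 0 0 0" --pt "-0.001 0.0003 0 0 0 0" --pt "-0.001 0.0003 0 0 0 0" --pt "-0.001 0.0003 0 0 0 0" --pt "-0.001 0.0003 0 0 0 0" --pt "-0.001 0.0003 0 0 0 0" --pt "-0.001 0.0003 0 0 0 0" --pt "0 0 0 0 0 0" --pt "0 0 0 0 0 0" --pt "0 0 0 0 0 0"

```text
clock: 5.3
tcp_pos: [0.5992, -0.1757, 0.0561]
orientation: [0.002, 0.14, 0.99, -0.001]
wrist_force: [2.0, 0.2, 7.0]
finger_gap: -0.0001
```

```bash
python3 st.py; python3 - <<'E'
from h import *
im=read_camera("scene")[130:285,220:385,::-1]
cv2.imwrite("pics/s2.png",cv2.resize(im,None,fx=3.6,fy=3.6,interpolation=cv2.INTER_CUBIC))
E
```

```text
[ 0.5992 -0.1757  0.0561] [24.9 -0.6 54.1] F stage [1.78 0.85 7.03] 5.3
```

View pics/s2.png

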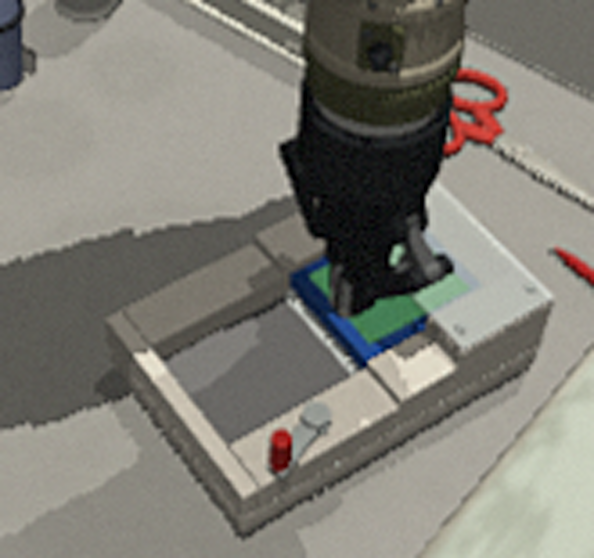

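>>> jog_arm --pt "-0.0015 0.0004 0 0 0 0" --pt "-0.0015 0.0005 0 0 0 0" --pt "-0.0015 0.0004 0 0 0 0" --pt "-0.0015 0.0005 0 0 0 0" --pt "-0.0015 0.0004 0 0 0 0" --pt "-0.0015 0.0005 0 0 0 0" --pt "-0.0015 0.0004 0 0 0 0" --pt "-0.0015 0.0005 0 0 0 0" --pt "0 0 0 0 0 0" --pt "0 0 0 0 0 0"

```text
clock: 6.35
tcp_pos: [0.5872, -0.1722, 0.0561]
orientation: [0.002, 0.14, 0.99, -0.001]
wrist_force: [2.2, -1.0, 7.2]
finger_gap: -0.0001
```

```bash
python3 st.py
```

```text
[ 0.5872 -0.1722  0.0561] [12.4 -0.6 54. ] F stage [ 2.34 -0.26  7.26] 6.35
```

>>> jog_arm --pt "-0.0015 0.0004 0 0 0 0" --pt "-0.0015 0.0005 0 0 0 0" --pt "-0.0015 0.0004 0 0 0 0" --pt "-0.0015 0.0005 0 0 0 0" --pt "-0.0015 0.0004 0 0 0 0" --pt "-0.0015 0.0005 0 0 0 0" --pt "0 0 0 0 0 0" --pt "0 0 0 0 0 0" --pt "0 0 0 0 0 0" --pt "0 0 0 0 0 0"

```text
clock: 7.35
tcp_pos: [0.5767, -0.1689, 0.0551]
orientation: [0.001, 0.14, 0.99, -0.0]
wrist_force: [0.1, 0.1, 6.7]
finger_gap: 0.0001
```

```bash
python3 st.py
```

```text
[ 0.5767 -0.1689  0.0551] [ 1.4 -0.4 52.9] F stage [0.01 0.13 6.67] 7.35
```

>>> jog_arm --pt "-0.0015 0.0004 0 0 0 0" --pt "-0.0015 0.0005 0 0 0 0" --pt "-0.0015 0.0004 0 0 0 0" --pt "-0.0015 0.0005 0 0 0 0" --pt "-0.0015 0.0004 0 0 0 0" --pt "-0.0015 0.0005 0 0 0 0" --pt "0 0 0 0 0 0" --pt "0 0 0 0 0 0" --pt "0 0 0 0 0 0" --pt "0 0 0 0 0 0"

```text
clock: 8.35
tcp_pos: [0.5668, -0.1657, 0.0543]
orientation: [-0.0, 0.14, 0.99, 0.0]
wrist_force: [0.3, 0.5, 4.6]
finger_gap: -0.0
```

```bash
python3 st.py; cat > snap.py <<'E'
from h import *
import sys
im=read_camera("scene")[130:285,220:385,::-1]
cv2.imwrite(sys.argv[1],cv2.resize(im,None,fx=3.6,fy=3.6,interpolation=cv2.INTER_CUBIC))
E
python3 snap.py pics/s3.png
```

```text
[ 0.5668 -0.1657  0.0543] [-9.  -0.2 52. ] F stage [0.08 0.55 4.61] 8.35
```

View pics/s3.png

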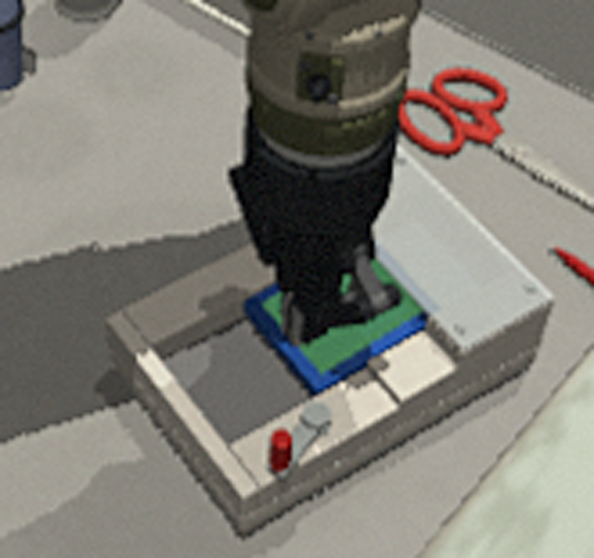

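>>> jog_arm --pt "-0.0015 0.0004 -0.0002 0 0 0" --pt "-0.0015 0.0005 -0.0002 0 0 0" --pt "-0.0015 0.0004 -0.0002 0 0 0" --pt "-0.0015 0.0005 -0.0002 0 0 0" --pt "-0.0015 0.0004 -0.0002 0 0 0" --pt "-0.0015 0.0005 -0.0001 0 0 0" --pt "-0.0015 0.0004 -0.0001 0 0 0" --pt "-0.0015 0.0004 0 0 0 0" --pt "0 0 0 0 0 0" --pt "0 0 0 0 0 0"

```text
clock: 9.4
tcp_pos: [0.5556, -0.1626, 0.0537]
orientation: [0.001, 0.14, 0.99, -0.0]
wrist_force: [0.7, -0.4, 7.7]
finger_gap: 0.0001
```

```bash
python3 st.py
```

```text
[ 0.5556 -0.1626  0.0537] [-20.6  -0.3  51.2] F stage [ 0.7  -0.15  7.68] 9.4
```

>>> jog_arm --pt "-0.0015 0.0004 0 0 0 0" --pt "-0.0015 0.0005 0 0 0 0" --pt "-0.0015 0.0004 0 0 0 0" --pt "-0.0015 0.0005 0 0 0 0" --pt "-0.0015 0.0004 0 0 0 0" --pt "-0.0015 0.0005 0 0 0 0" --pt "-0.0015 0.0004 0 0 0 0" --pt "-0.0015 0.0004 0 0 0 0" --pt "0 0 0 0 0 0" --pt "0 0 0 0 0 0"

```text
clock: 10.4
tcp_pos: [0.5433, -0.1589, 0.0534]
orientation: [0.0, 0.14, 0.99, -0.0]
wrist_force: [0.9, 0.1, 5.6]
finger_gap: -0.0
```

```bash
python3 st.py;python3 snap.py pics/s4.png
```

```text
[ 0.5433 -0.1589  0.0534] [-33.5  -0.3  50.9] F stage [0.74 0.43 5.62] 10.4
```

View pics/s4.png

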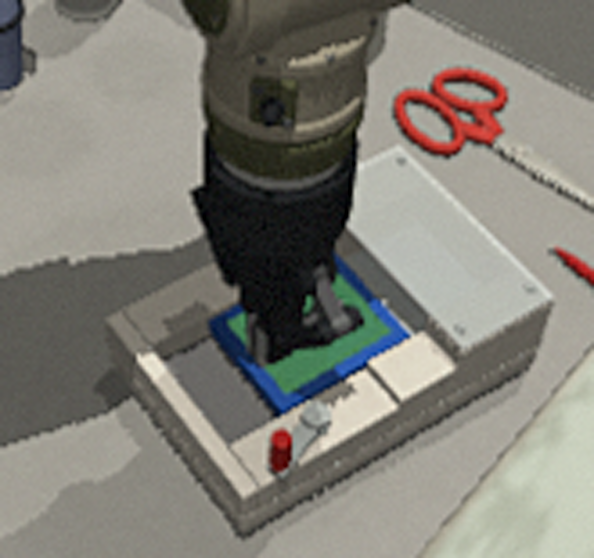

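>>> jog_arm --pt "-0.0015 0.0004 -0.0002 0 0 0" --pt "-0.0015 0.0005 -0.0002 0 0 0" --pt "-0.0015 0.0004 0 0 0 0" --pt "-0.0015 0.0005 0 0 0 0" --pt "-0.0015 0.0004 0 0 0 0" --pt "-0.0015 0.0005 0 0 0 0" --pt "-0.0015 0.0004 0 0 0 0" --pt "-0.0015 0.0004 0 0 0 0" --pt "0 0 0 0 0 0" --pt "0 0 0 0 0 0"

```text
clock: 11.45
tcp_pos: [0.5315, -0.1555, 0.0531]
orientation: [0.0, 0.14, 0.99, -0.0]
wrist_force: [1.2, 0.5, 6.5]
finger_gap: -0.0004
```

```bash
python3 st.py
```

```text
[ 0.5315 -0.1555  0.0531] [-45.7  -0.4  50.5] F stage [0.99 0.84 6.53] 11.45
```

>>> jog_arm --pt "-0.0012 0.0004 -0.0002 0 0 0" --pt "-0.0012 0.0003 0 0 0 0" --pt "-0.0012 0.0004 0 0 0 0" --pt "-0.0012 0.0003 0 0 0 0" --pt "-0.0012 0.0004 0 0 0 0" --pt "-0.0012 0.0003 0 0 0 0" --pt "-0.0012 0.0004 0 0 0 0" --pt "-0.0012 0.0003 0 0 0 0" --pt "0 0 0 0 0 0" --pt "0 0 0 0 0 0"

```text
clock: 12.45
tcp_pos: [0.5221, -0.1528, 0.053]
orientation: [0.001, 0.14, 0.99, -0.0]
wrist_force: [1.2, -0.6, 6.3]
finger_gap: 0.0001
```

```bash
python3 st.py;python3 snap.py pics/s5.png
```

```text
[ 0.5221 -0.1528  0.053 ] [-55.5  -0.4  50.3] F stage [ 1.24 -0.14  6.26] 12.45
```

View pics/s5.png

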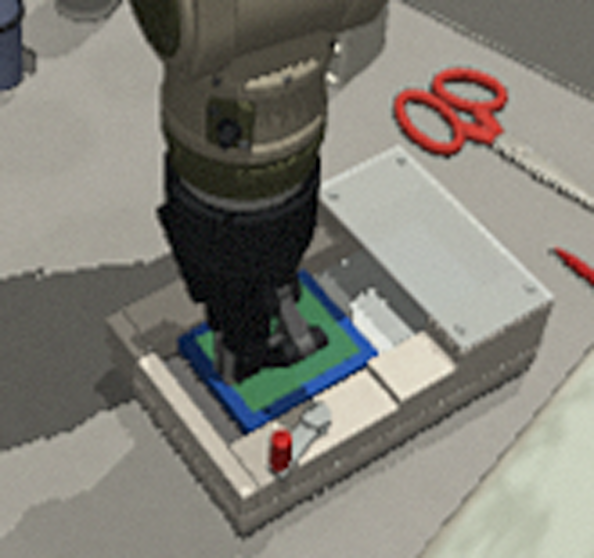

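>>> jog_arm --pt "-0.001 0.0003 0 0 0 0" --pt "-0.001 0.0003 0 0 0 0" --pt "-0.001 0.0003 0 0 0 0" --pt "-0.001 0.0003 0 0 0 0" --pt "-0.001 0.0003 0 0 0 0" --pt "-0.001 0.0003 0 0 0 0" --pt "-0.001 0.0003 0 0 0 0" --pt "0 0 0 0 0 0" --pt "0 0 0 0 0 0" --pt "0 0 0 0 0 0"

```text
clock: 13.5
tcp_pos: [0.5142, -0.1504, 0.0525]
orientation: [-0.0, 0.14, 0.99, 0.0]
wrist_force: [-0.3, 0.0, 5.6]
finger_gap: -0.0
```

```bash
python3 st.py
```

```text
[ 0.5142 -0.1504  0.0525] [-63.7  -0.3  49.7] F stage [-0.33 -0.01  5.57] 13.5
```

>>> jog_arm --pt "-0.0005 0.0002 0 0 0 0" --pt "-0.0005 0.0001 0 0 0 0" --pt "-0.0005 0.0002 0 0 0 0" --pt "-0.0005 0.0001 0 0 0 0" --pt "-0.0005 0.0002 0 0 0 0" --pt "-0.0005 0.0001 0 0 0 0" --pt "0 0 0 0 0 0" --pt "0 0 0 0 0 0" --pt "0 0 0 0 0 0" --pt "0 0 0 0 0 0"

```text
clock: 14.5
tcp_pos: [0.5111, -0.1494, 0.0522]
orientation: [-0.0, 0.14, 0.99, 0.0]
wrist_force: [-0.5, 0.9, 1.3]
finger_gap: -0.0005
```

```bash
python3 st.py;python3 snap.py pics/s6.png
```

```text
[ 0.5111 -0.1494  0.0522] [-67.   -0.3  49.4] F stage [-0.76  0.68  1.32] 14.5
```

View pics/s6.png

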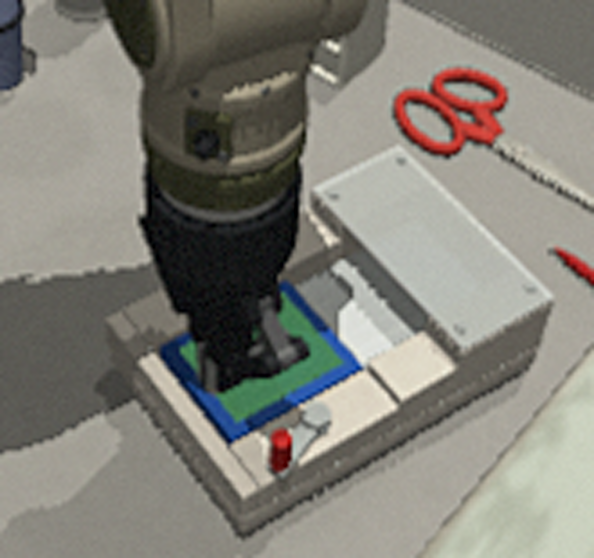

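>>> jog_arm --pt "0 0 -0.0004 0 0 0" --pt "0 0 -0.0004 0 0 0" --pt "-0.0005 0.0002 0 0 0 0" --pt "-0.0005 0.0001 0 0 0 0" --pt "-0.0005 0.0002 0 0 0 0" --pt "-0.0005 0.0001 0 0 0 0" --pt "0 0 0 0 0 0" --pt "0 0 0 0 0 0" --pt "0 0 0 0 0 0" --pt "0 0 0 0 0 0"

```text
clock: 15.55
tcp_pos: [0.5101, -0.1493, 0.0521]
orientation: [0.001, 0.14, 0.99, -0.0]
wrist_force: [1.6, -0.8, 5.0]
finger_gap: 0.0004
```

```bash
python3 st.py
```

```text
[ 0.5101 -0.1493  0.0521] [-68.   -0.4  49.3] F stage [ 1.68 -0.28  4.97] 15.55
```

>>> jog_arm --pt "-0.0003 0.0001 0 0 0 0" --pt "-0.0003 0.0001 0 0 0 0" --pt "-0.0003 0.0001 0 0 0 0" --pt "-0.0003 0.0001 0 0 0 0" --pt "0 0 0 0 0 0" --pt "0 0 0 0 0 0" --pt "0 0 0 0 0 0" --pt "0 0 0 0 0 0" --pt "0 0 0 0 0 0" --pt "0 0 0 0 0 0"

```text
clock: 16.55
tcp_pos: [0.5089, -0.1489, 0.0521]
orientation: [0.001, 0.14, 0.99, -0.0]
wrist_force: [2.1, 0.5, 5.7]
finger_gap: -0.0
```

```bash
python3 st.py;python3 snap.py pics/s7.png
```

```text
[ 0.5089 -0.1489  0.0521] [-69.2  -0.4  49.3] F stage [1.87 1.1  5.68] 16.55
```

View pics/s7.png

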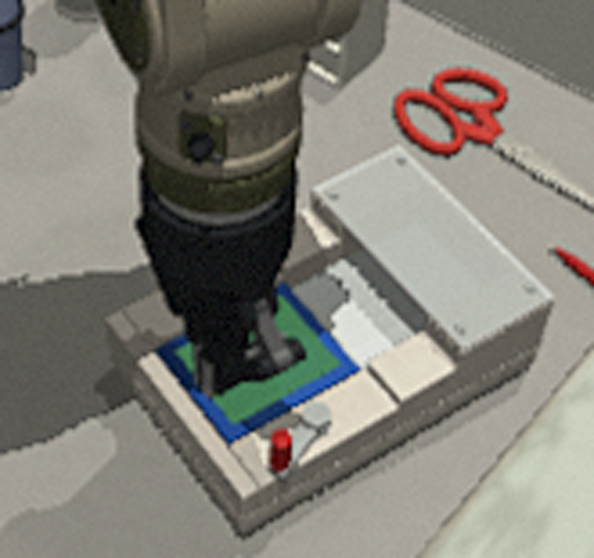

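>>> jog_arm --pt "-0.0003 0.0001 0 0 0 0" --pt "-0.0003 0.0001 0 0 0 0" --pt "-0.0003 0.0001 0 0 0 0" --pt "-0.0003 0.0001 0 0 0 0" --pt "0 0 0 0 0 0" --pt "0 0 0 0 0 0" --pt "0 0 0 0 0 0" --pt "0 0 0 0 0 0" --pt "0 0 0 0 0 0" --pt "0 0 0 0 0 0"

```text
clock: 17.6
tcp_pos: [0.5077, -0.1485, 0.0521]
orientation: [0.001, 0.14, 0.99, -0.0]
wrist_force: [1.1, -0.5, 5.8]
finger_gap: 0.0001
```

```bash
python3 st.py
```

```text
[ 0.5077 -0.1485  0.0521] [-70.5  -0.3  49.3] F stage [ 1.16 -0.09  5.78] 17.6
```

>>> jog_arm --pt "-0.0003 0.0001 0 0 0 0" --pt "-0.0003 0.0001 0 0 0 0" --pt "-0.0003 0.0001 0 0 0 0" --pt "-0.0003 0.0001 0 0 0 0" --pt "0 0 0 0 0 0" --pt "0 0 0 0 0 0" --pt "0 0 0 0 0 0" --pt "0 0 0 0 0 0" --pt "0 0 0 0 0 0" --pt "0 0 0 0 0 0"

```text
clock: 18.6
tcp_pos: [0.5067, -0.1482, 0.0521]
orientation: [0.001, 0.14, 0.99, -0.0]
wrist_force: [2.3, -1.3, 6.4]
finger_gap: 0.0
```

```bash
python3 st.py;python3 snap.py pics/s8.png
```

```text
[ 0.5067 -0.1482  0.0521] [-71.6  -0.3  49.3] F stage [ 2.52 -0.5   6.38] 18.6
```

View pics/s8.png

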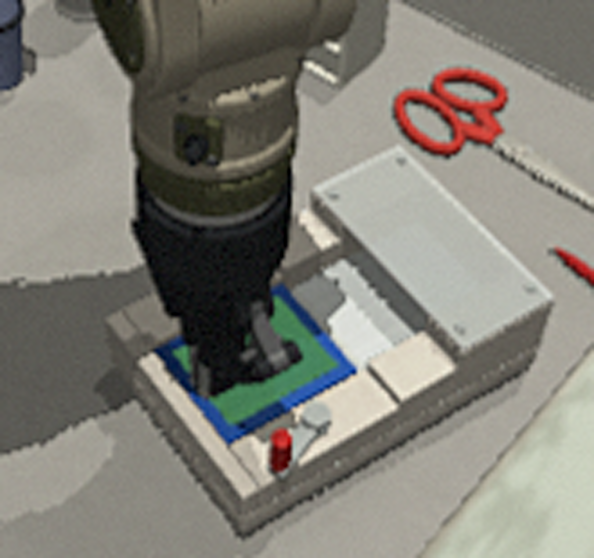

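>>> jog_arm --pt "-0.0003 0.0001 0 0 0 0" --pt "-0.0003 0.0001 0 0 0 0" --pt "-0.0003 0.0001 0 0 0 0" --pt "0 0 0 0 0 0" --pt "0 0 0 0 0 0" --pt "0 0 0 0 0 0" --pt "0 0 0 0 0 0" --pt "0 0 0 0 0 0" --pt "0 0 0 0 0 0" --pt "0 0 0 0 0 0"

```text
clock: 19.65
tcp_pos: [0.5058, -0.1478, 0.0521]
orientation: [0.001, 0.14, 0.99, -0.0]
wrist_force: [2.2, -0.8, 4.9]
finger_gap: 0.0
```

```bash
python3 st.py
```

```text
[ 0.5058 -0.1478  0.0521] [-72.5  -0.3  49.3] F stage [ 2.29 -0.13  4.94] 19.65
```

>>> jog_arm --pt "0 0 0.01 0 0 0" --pt "0 0 0.03 0 0 0" --pt "0 0 0.03 0 0 0" --pt "0 0 0.03 0 0 0" --pt "-0.01 -0.03 0 0 0 0" --pt "-0.01 -0.032 0 0 0 0" --pt "-0.011 -0.032 0 0 0 0" --pt "0 0 0 0 0 0" --pt "0 0 0 0 0 0" --pt "0 0 0 0 0 0"

```text
clock: 20.65
tcp_pos: [0.4735, -0.2404, 0.1513]
orientation: [-0.001, 0.14, 0.99, 0.001]
wrist_force: [0.0, -0.4, -0.0]
finger_gap: -0.0
```

```bash
python3 st.py; python3 - <<'E'
from h import *
a=read_camera("top")[140:275,250:385,::-1];b=read_camera("scene")[130:285,220:385,::-1]
a=cv2.resize(a,None,fx=4.4,fy=4.4,interpolation=cv2.INTER_CUBIC);b=cv2.resize(b,None,fx=3.6,fy=3.6,interpolation=cv2.INTER_CUBIC)
cv2.imwrite("pics/t9.png",cv2.convertScaleAbs(a,alpha=1.5));cv2.imwrite("pics/s9.png",b)
E
```

```text
[ 0.4735 -0.2404  0.1513] [-78.2 -97.4 149.3] F stage [ 0.11 -0.34  0.  ] 20.65
```

View pics/t9.png

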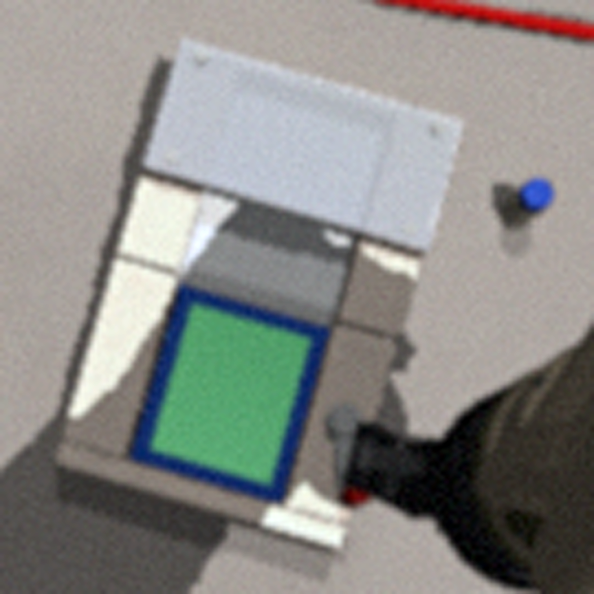

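View pics/s9.png

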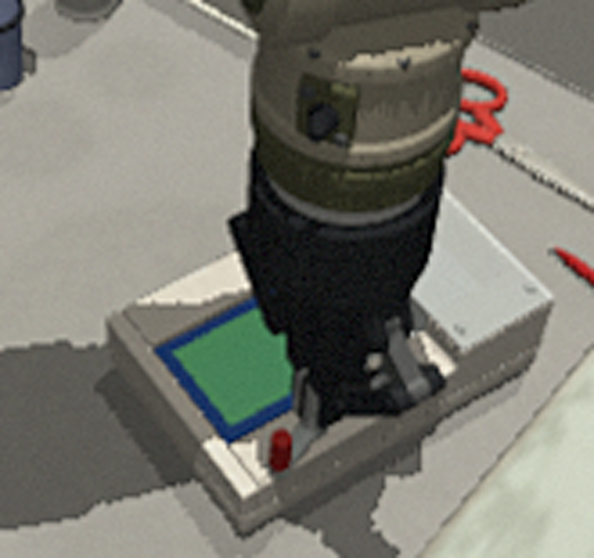

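```bash
python3 - <<'E'
from h import *
d=np.load("stage.npz");Rm,t=d["R"],d["t"]
for z in(.047,.050):
    P=np.array([(ray("top",tc(*c),z)-t)@Rm*1e3 for c in((132,460),(277,503),(328,327),(185,288))]);print(P.round(1),P.mean(0))
    P=np.array([(ray("top",tc(*c),.0485)-t)@Rm*1e3 for c in((127,457),(283,500))]);print("lip",P)
E
```

```text
[[-84.3  36.2  43.7]
 [-84.5 -36.9  44.3]
 [  5.7 -38.2  45.2]
 [  4.3  34.6  44.5]] [-39.73229921  -1.0760314   44.42819282]
lip [[-83.78694829  38.93350856  45.18239212]
 [-82.46463766 -39.10501888  45.87477241]]
[[-84.7  36.3  46.7]
 [-84.8 -36.5  47.3]
 [  5.  -37.8  48.2]
 [  3.7  34.7  47.5]] [-40.19760101  -0.8548097   47.42230611]
lip [[-83.78694829  38.93350856  45.18239212]
 [-82.46463766 -39.10501888  45.87477241]]
```

>>> jog_arm --pt "0 0 -0.027 0 0 0" --pt "0 0 -0.027 0 0 0" --pt "0 0 -0.02 0 0 0" --pt "0 0 -0.007 0 0 0" --pt "0 0 0 0 0 0" --pt "0 0 0 0 0 0" --pt "0 0 0 0 0 0" --pt "0 0 0 0 0 0" --pt "0 0 0 0 0 0" --pt "0 0 0 0 0 0"

```text
clock: 21.75
tcp_pos: [0.4742, -0.2417, 0.0711]
orientation: [0.0, 0.14, 0.99, -0.0]
wrist_force: [-0.4, 0.8, 0.5]
finger_gap: 0.0
```

```bash
python3 st.py; python3 snap.py pics/s10.png
```

```text
[ 0.4742 -0.2417  0.0711] [-76.5 -99.   69.1] F stage [-0.63  0.65  0.49] 21.75
```

View pics/s10.png

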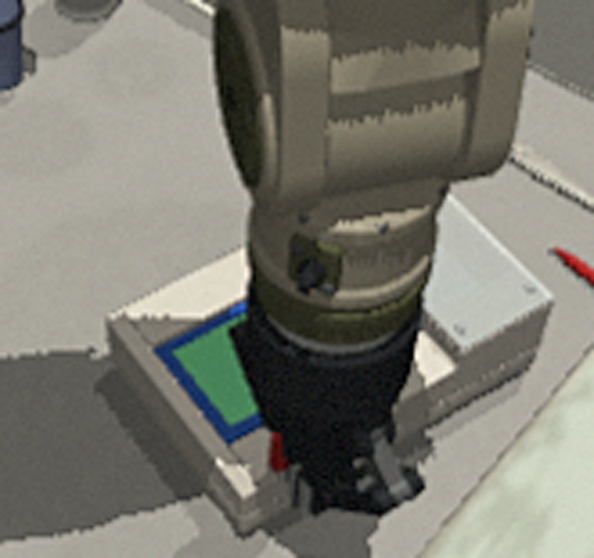

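>>> jog_arm --pt "0.0008 0.003 0 0 0 0" --pt "0.0008 0.003 0 0 0 0" --pt "0.0008 0.003 0 0 0 0" --pt "0.0008 0.003 0 0 0 0" --pt "0.0008 0.003 0 0 0 0" --pt "0.0008 0.003 0 0 0 0" --pt "0.0008 0.003 0 0 0 0" --pt "0 0 0 0 0 0" --pt "0 0 0 0 0 0" --pt "0 0 0 0 0 0"

```text
clock: 22.8
tcp_pos: [0.48, -0.2205, 0.0708]
orientation: [0.0, 0.14, 0.99, 0.0]
wrist_force: [-0.4, -0.0, 0.6]
finger_gap: -0.0002
```

```bash
python3 st.py; python3 snap.py pics/s11.png
```

```text
[ 0.48   -0.2205  0.0708] [-77.  -77.1  68.6] F stage [-0.4  -0.14  0.62] 22.8
```

View pics/s11.png

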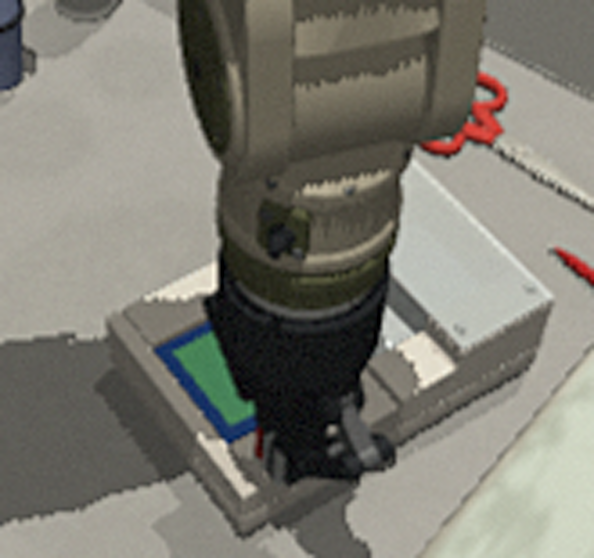

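>>> jog_arm --pt "0.0012 0.0032 0 0 0 0" --pt "0.0012 0.0032 0 0 0 0" --pt "0.0012 0.0032 0 0 0 0" --pt "0.0014 0.0031 0 0 0 0" --pt "0.0019 0.003 0 0 0 0" --pt "0.0021 0.0029 0 0 0 0" --pt "0.0021 0.0029 0 0 0 0" --pt "0.0021 0.0029 0 0 0 0" --pt "0 0 0 0 0 0" --pt "0 0 0 0 0 0"

```text
clock: 23.85
tcp_pos: [0.4931, -0.1958, 0.0708]
orientation: [0.0, 0.14, 0.99, 0.0]
wrist_force: [0.2, -0.2, -1.2]
finger_gap: 0.0002
```

```bash
python3 st.py; python3 snap.py pics/s12.png
```

```text
[ 0.4931 -0.1958  0.0708] [-71.4 -49.7  68.3] F stage [ 0.26 -0.09 -1.22] 23.85
```

View pics/s12.png

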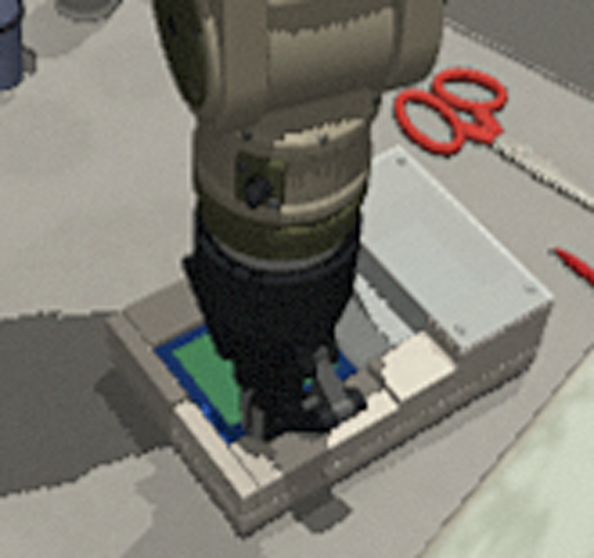

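>>> jog_arm --pt "0 -0.001 0 0 0 0" --pt "-0.006 0.0017 0 0 0 0" --pt "-0.006 0.0018 0 0 0 0" --pt "-0.006 0.0018 0 0 0 0" --pt "0 0 0 0 0 0" --pt "0.0016 0.0053 0 0 0 0" --pt "0.0016 0.0053 0 0 0 0" --pt "0.0016 0.0053 0 0 0 0" --pt "0.0012 0.004 0 0 0 0" --pt "0 0 0 0 0 0"

```text
clock: 24.9
tcp_pos: [0.4811, -0.1711, 0.0707]
orientation: [-0.0, 0.14, 0.99, 0.0]
wrist_force: [0.8, 0.2, -0.1]
finger_gap: 0.0003
```

```bash
python3 st.py; python3 - <<'E'
from h import *
a=read_camera("top")[140:275,250:385,::-1];b=read_camera("scene")[130:285,220:385,::-1]
a=cv2.resize(a,(400,400),interpolation=cv2.INTER_CUBIC);b=cv2.resize(b,(400,376),interpolation=cv2.INTER_CUBIC)
cv2.imwrite("pics/c13.png",np.hstack([cv2.convertScaleAbs(a,alpha=1.5),cv2.copyMakeBorder(b,0,24,0,0,0)]))
E
```

```text
[ 0.4811 -0.1711  0.0707] [-89.8 -29.4  67.9] F stage [ 0.66  0.41 -0.09] 24.9
```

View pics/c13.png

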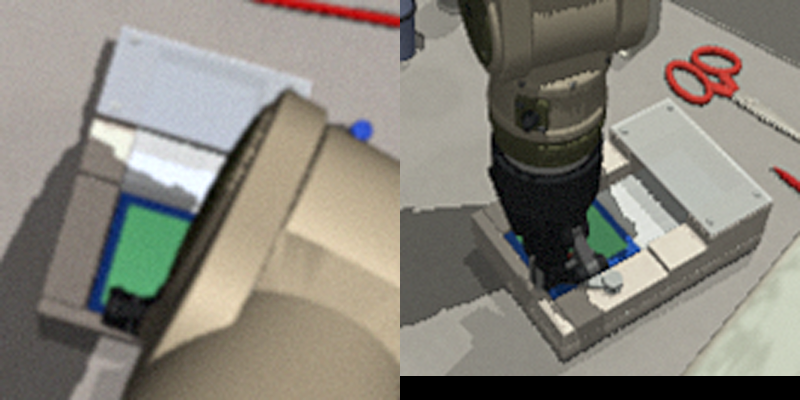

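>>> jog_arm --pt "0.003 -0.0004 0 0 0 0" --pt "0.003 -0.0004 0 0 0 0" --pt "0.003 -0.0003 0 0 0 0" --pt "0.003 -0.0003 0 0 0 0" --pt "0.003 -0.0003 0 0 0 0" --pt "0.003 -0.0003 0 0 0 0" --pt "0.003 -0.0003 0 0 0 0" --pt "0.003 -0.0003 0 0 0 0" --pt "0.003 -0.0003 0 0 0 0" --pt "0 0 0 0 0 0"

```text
clock: 26.0
tcp_pos: [0.5088, -0.1754, 0.0709]
orientation: [0.001, 0.14, 0.99, -0.0]
wrist_force: [-0.2, 0.8, 0.5]
finger_gap: -0.0002
```

```bash
python3 st.py; python3 snap.py pics/s14.png
```

```text
[ 0.5088 -0.1754  0.0709] [-62.  -25.7  68.4] F stage [-0.42  0.72  0.47] 26.0
```

View pics/s14.png

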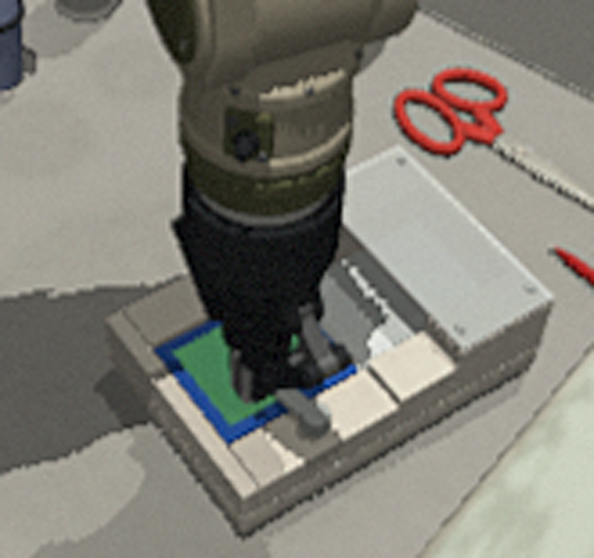

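>>> jog_arm --pt "0.001 -0.0003 0 0 0 0" --pt "0.001 -0.0003 0 0 0 0" --pt "0.001 -0.0003 0 0 0 0" --pt "0.001 -0.0003 0 0 0 0" --pt "0.001 -0.0003 0 0 0 0" --pt "0 0 0 0 0 0" --pt "0 0 0 0 0 0" --pt "0 0 0 0 0 0" --pt "0 0 0 0 0 0" --pt "0 0 0 0 0 0"

```text
clock: 27.05
tcp_pos: [0.513, -0.1764, 0.0708]
orientation: [0.0, 0.14, 0.99, -0.0]
wrist_force: [0.1, 0.1, 0.6]
finger_gap: -0.0001
```

```bash
python3 st.py
```

```text
[ 0.513  -0.1764  0.0708] [-57.8 -25.5  68.3] F stage [0.05 0.17 0.6 ] 27.05
```

>>> jog_arm --pt "0.001 -0.0003 0 0 0 0" --pt "0.001 -0.0003 0 0 0 0" --pt "0.001 -0.0003 0 0 0 0" --pt "0.001 -0.0003 0 0 0 0" --pt "0 0 0 0 0 0" --pt "0 0 0 0 0 0" --pt "0 0 0 0 0 0" --pt "0 0 0 0 0 0" --pt "0 0 0 0 0 0" --pt "0 0 0 0 0 0"

```text
clock: 28.05
tcp_pos: [0.5148, -0.1767, 0.0705]
orientation: [-0.002, 0.14, 0.99, 0.0]
wrist_force: [-5.0, 2.7, 4.3]
finger_gap: -0.0003
```

```bash
python3 st.py; python3 snap.py pics/s15.png
```

```text
[ 0.5148 -0.1767  0.0705] [-55.9 -25.2  68. ] F stage [-5.63  1.2   4.28] 28.05
```

View pics/s15.png

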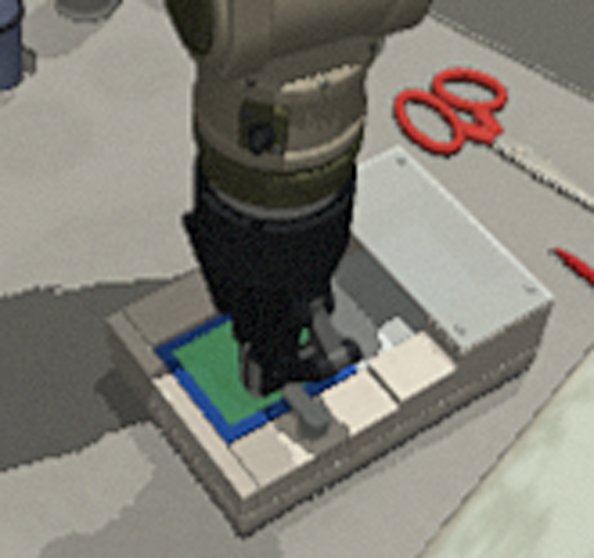

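The reaction rose to 5.6 N against +x, so the clip is at its stop. Next I back off, lift and take a look.

>>> jog_arm --pt "-0.004 0.001 0 0 0 0" --pt "-0.005 0.002 0 0 0 0" --pt "-0.005 0.001 0 0 0 0" --pt "0 0 0.02 0 0 0" --pt "0 0 0.035 0 0 0" --pt "0 0 0.035 0 0 0" --pt "-0.03 0.03 0.02 0 0 0" --pt "-0.03 0.03 0.01 0 0 0" --pt "-0.03 0.03 0 0 0 0" --pt "-0.02 0.03 0 0 0 0"

```text
clock: 29.1
tcp_pos: [0.3912, -0.0526, 0.1911]
orientation: [0.001, 0.141, 0.99, -0.0]
wrist_force: [0.3, 0.2, 0.8]
finger_gap: 0.0001
```

>>> jog_arm --pt "0 0.03 0 0 0 0" --pt "0 0.03 0 0 0 0" --pt "0 0.03 0 0 0 0" --pt "0 0.03 0 0 0 0" --pt "0 0 0 0 0 0" --pt "0 0 0 0 0 0" --pt "0 0 0 0 0 0" --pt "0 0 0 0 0 0" --pt "0 0 0 0 0 0" --pt "0 0 0 0 0 0"

```text
clock: 30.1
tcp_pos: [0.3929, 0.0659, 0.1907]
orientation: [-0.0, 0.141, 0.99, 0.0]
wrist_force: [-1.1, -0.0, -0.6]
finger_gap: -0.0
```

```bash
python3 st.py; python3 - <<'E'
from h import *
A=read_camera("top");B=read_camera("scene")
cv2.imwrite("pics/t16.png",A[:,:,::-1]);cv2.imwrite("pics/s16.png",B[:,:,::-1])
a=cv2.resize(A[140:275,250:385,::-1],(400,400),interpolation=cv2.INTER_CUBIC);b=cv2.resize(B[130:285,220:385,::-1],(400,376),interpolation=cv2.INTER_CUBIC)
cv2.imwrite("pics/c16.png",np.hstack([cv2.convertScaleAbs(a,alpha=1.5),cv2.copyMakeBorder(b,0,24,0,0,0)]))
h=cv2.cvtColor(A,cv2.COLOR_RGB2HSV);m=(((h[...,0]<8)|(h[...,0]>172))&(h[...,1]>130)&(h[...,2]>40)).astype(np.uint8)
m[:160]=0;n,l,st,ce=cv2.connectedComponentsWithStats(m)
d=np.load("stage.npz")
for i in range(1,n):
    if st[i][4]>5:
        q=(ray("top",ce[i],.083)-d["t"])@d["R"]*1e3;v=q-[-38,-56,0];print(ce[i],q,np.arctan2(v[1],-v[0]))
E
```

```text
[0.3929 0.0659 0.1907] [-242.5  174.1  184.8] F stage [-1.06 -0.36 -0.56] 30.1
[312.26923077 229.23076923] [-39.56450271 -18.77127061  80.58683064] 1.528796969574306
```

View pics/c16.png

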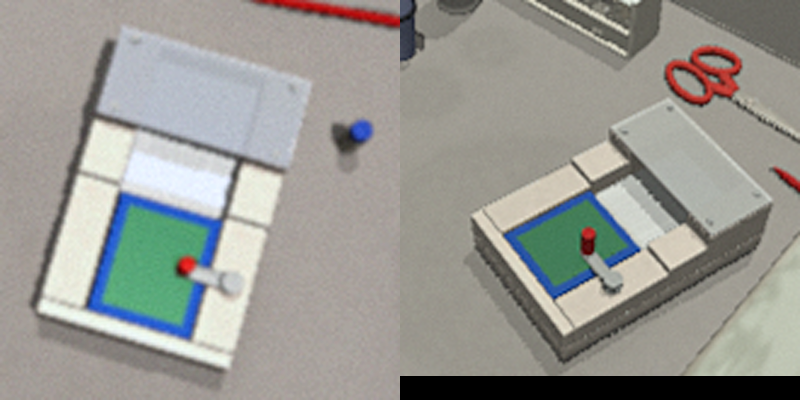

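View pics/t16.png

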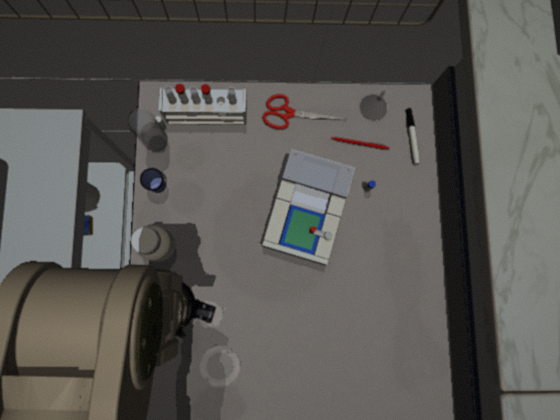

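The box lies flat in the recess and the clip is across it, with the knob at top px (312,229), about 1.53 rad. The bottle, cup and vial are where they started, so I'm handing in.

```bash
python3 -c "
from workcell import *
print(hand_in())"
```

```text
the job is handed in; nothing more can be done
None
```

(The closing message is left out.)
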